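Find the full salt canister by hefting and slide it into the wire rack

TASK

One of the three identical steel canisters on the grill shelf is full and the other two are nearly empty: working from the robot's left to its right, lift each one a good 4 cm clear of the shelf, hold it a moment to feel its weight, and stand it back where it was. Then slide the full one, upright on the shelf, through the open front and under the top wires of the wire rack until it is fully home against the back wires; after its lift the full one may be moved straight to the rack's front. Leave both empties standing where they were, tip no canister, and do not disturb the glass shaker, sauce cup, brush or scraper.

Things in the scene. Friction and masses are not known exactly. Their poses are not given: they have to be found in the camera images.
- canister_a_center (a point): closed upright canister, the leftmost (largest y): plain stainless cylinder 56 mm in diameter, 80 mm tall with a flat 7 mm black flip-top lid of the same diameter. The three look identical; one is full (about 0.4 kg in all), two are nearly empty (about 0.18 kg), and which is the full one changes every time. A hidden solid salt block sits inside. Point at its centre, 40 mm above its underside; z up its axis.
- canister_b_center (a point): closed upright canister, the middle one: plain stainless cylinder 56 mm in diameter, 80 mm tall with a flat 7 mm black flip-top lid of the same diameter. The three look identical; one is full (about 0.4 kg in all), two are nearly empty (about 0.18 kg), and which is the full one changes every time. A hidden solid salt block sits inside. Point at its centre, 40 mm above its underside; z up its axis.
- canister_c_center (a point): closed upright canister, the rightmost (smallest y): plain stainless cylinder 56 mm in diameter, 80 mm tall with a flat 7 mm black flip-top lid of the same diameter. The three look identical; one is full (about 0.4 kg in all), two are nearly empty (about 0.18 kg), and which is the full one changes every time. A hidden solid salt block sits inside. Point at its centre, 40 mm above its underside; z up its axis.
- canister_a: the leftmost canister itself; origin at the centre of its underside, z up.
- canister_b: the middle canister itself; origin at the centre of its underside, z up.
- canister_c: the rightmost canister itself; origin at the centre of its underside, z up.
- rack: fixed cage of dark 5 mm steel wire, no floor, open in front towards the robot (yaw up to 0.35 rad). x points from the open front to the back, z up; the origin, on the shelf, is where the axis of a canister that is fully home stands. Clear width 72 mm, outside 82 mm. Back wires' front faces at x = 28.5 mm. Top wires 90 mm (undersides) to 95 mm (tops) above the shelf, from x = -18 mm to the back.
- rack_mouth (a point): middle of the rack's open front, on the shelf, between the front posts (x = -30 mm in the rack's frame; axes as the rack's). The posts are 55 mm high, then slope up to the top wires. Two guide wires 20 mm high flare from the posts out to 15 mm before this point, 50 mm either side. The top wires leave no room to lower a canister in from above: it is pushed in along the shelf.
- shelf: the stainless shelf, the flat work surface at height 0, fixed. Its pose is of no use.
- glass_shaker_center (a point): bystander beside the rack: upright glass shaker with steel flip top, 44 mm in diameter, 84 mm tall; point at its centre, 41 mm up.
- sauce_cup_center (a point): bystander beside the rack, on the side away from the glass shaker (the two swap sides): open white ceramic cup, 64 mm in diameter, 40 mm tall; point half-way up, 20 mm.
- brush_center (a point): bystander far left: basting brush lying flat, red silicone head, 200 mm long along its x (from -130 to 68 mm), up to 36 mm wide, 22 mm tall; point 11 mm up.
- scraper_center (a point): bystander far right: grill scraper with wooden handle lying flat, 270 mm long along its x (from -150 to 120 mm), up to 75 mm wide at the blade (+x end), 20 mm tall; point 10 mm up.

How it is judged:
By the outcome, as a careful person would: the job done as asked, in the order asked, and still so for the second after the job is handed in, with the robot touching nothing.
It also fails if it takes over 72 s, if anything falls off the work surface, if the arm or the gripper's body presses on something with over 40 N, if the wrist force passes 120 N, or if a joint passes its speed limit or range.

ROBOT

A 7-joint arm with a two-finger parallel gripper is mounted at the origin on the work surface. World frame = base frame: x ahead of the robot, y to its left, z up, the work surface at z = 0. Lengths are in m, angles in rad, forces in N, time in s.
With the tool pointing down it reaches from about 0.4 to 0.85 m from the base axis. Payload 10.4 kg.
Tool frame: the origin (TCP) lies midway between the tips of the shut fingers; the grasp point (between the pads) lies manip.pinch_z behind it (manip.pinch_z is the distance from the TCP to the grasp point, in m); z points along the fingers, y is the direction in which the jaws open and shut (so a half turn about z gives the same grasp; the last joint's range is limited). The gripper opens to 85 mm and grips with 20 to 120 N. Pads are 22 mm wide; open, the fingers measure 114 mm over their backs; the gripper's body (76 mm by 85 mm) begins 54 mm behind the grasp point. The pads swing forward as they close: fully open they stand 13 mm farther back than shut.
Start: joints at [1.09, 0.332, -0.065, 1.46, 0.022, 1.35, -0.088], TCP at [0.276, -0.561, 0.231] pointing down, gripper open.
Joint ranges: [-2.6, 2.6], [-0.5, 2.12], [-1.47, 1.34], [0.16, 2.42], [-1.27, 4.41], [0.06, 2.06], [-2.6, 2.6]. Speed limits (rad/s): [2.22, 2.22, 2.79, 2.79, 3.14, 3.14, 3.14].

INTERFACE

Orientations are given as a unit quaternion [x, y, z, w].
In Python, from workcell import manip gives the robot as it stands.
- The arm moves only by the shell command python3 -m handwheel 'ROWS' [FORCE]. ROWS is JSON, a list that holds one entry, the list of rows, each a list of 7 numbers: the shift along the tool's x, y, z in m, then the turn, a rotation vector about the tool's x, y, z in rad, then the finger opening in m, from 0 to 0.0854. In form: [[[tx, ty, tz, ax, ay, az, claw], ...]]. A call has 1 to 8 rows; each row is the pose to reach, as a shift and turn from the pose commanded when the call began, along the tool's axes at that moment; what a row does not reach only later rows make up. A row lasts 1/8 s, in which the tool goes at most 62.5 mm and 10.7 degrees, less where a joint would pass 70% of its speed; a pose out of reach is approached as far as the arm can. A call with a gripper value outside its range is refused whole. The fingers move at their own pace and stop on an object; FORCE is the grip in N (left out, the last holds). Time passes only in rows, so rows that repeat a pose let the fingers close. It gives the time, the measured TCP pose, the force and the opening at its end, in the units of the state.
- manip.get_obs(): the state, without advancing time (a new reading comes with each control period).
- manip.camera(name): name is "scene" or "side" or "wrist"; returns the picture (384x512x3 uint8, blue, green, red); there is no depth.
- manip.calibration(name): a dict with "fx", "fy", "cx", "cy" (pixels), "view" (4x4, takes a point from world to camera coordinates); the wrist camera has in their place "tool_from_camera" (4x4, takes a point from camera to tool coordinates, whose origin is the TCP and whose axes are the flange's). Camera axes: x right, y up, looking along -z (the intrinsics and any distortion apply to the point x, -y, -z); pixel columns grow to the right and rows downward; lengths in m; the calibration is good to about 2 mm. A picture is of the moment at which its call begins: read the wrist's pose just before it. calibration takes no time and is no camera call.
- manip.hand_in(): hands the job in, once; it reports no verdict.
The state is a dict: "clock": time; "joint_pos": joint angles; "joint_velocities": joint speeds; "tau": joint torques, N m; "position": TCP position; "ee_rot": TCP orientation; "ft_force": force on the tool from outside, world axes, zero at the start; "torque": the same for the moment, N m; "grip_width": opening from 0.0 (shut) to 1.0 (fully open).
Only numpy, scipy, OpenCV 4.12 (cv2) and the standard library are available. Lean on these libraries where they do the work, as an engineer would, in place of code of your own. Each camera call takes 0.05 s, during which the arm holds its last target.

## Working session

There is one attempt and no reset: what is moved stays moved. The work goes in short steps, Python scripts to look and compute and a shell command to move; the robot and the scene stay as the last step left them, time stands still between calls to the robot, and variables do not carry over. Pictures are saved under pics/ and viewed, and the job is handed in when it is done.

```bash
mkdir -p pics; ls
python3 - <<'E'
from workcell import manip
import cv2,numpy as np
np.set_printoptions(precision=4,suppress=True)
o=manip.get_obs()
for k,v in o.items(): print(k,np.array(v))
print(manip.pinch_z)
for n in("scene","side","wrist"):
    print(n,{k:np.array(v) for k,v in manip.calibration(n).items()})
    cv2.imwrite(f"pics/{n}0.png",manip.camera(n))
E
```

```text
pics
clock 0.0
joint_pos [ 1.0904  0.3329 -0.0647  1.461   0.0216  1.3499 -0.0885]
joint_velocities [ 0.001  -0.0003  0.001  -0.0003 -0.0023  0.0006 -0.0001]
tau [ -0.     -62.5451   0.049  -39.1611   0.0161   0.0098  -0.    ]
position [ 0.2761 -0.5603  0.2305]
ee_rot [ 0.9739  0.2269 -0.0002 -0.0007]
ft_force [-0.768   0.9763 -0.2254]
torque [-0.0597 -0.0204  0.0438]
grip_width 0.9980296165982612
0.0187
scene {'fx': array(389.4309), 'fy': array(389.4309), 'cx': array(251.3746), 'cy': array(192.2106), 'view': array([[ 0.769 ,  0.6391,  0.0092, -0.4333],
       [-0.5477,  0.6515,  0.525 ,  0.2953],
       [ 0.3295, -0.4088,  0.8511, -1.3663],
       [ 0.    ,  0.    ,  0.    ,  1.    ]])}
side {'fx': array(357.5843), 'fy': array(357.5843), 'cx': array(255.8175), 'cy': array(187.2545), 'view': array([[-0.9675, -0.2527,  0.013 ,  0.5671],
       [ 0.139 , -0.4879,  0.8618, -0.1262],
       [-0.2114,  0.8355,  0.5071, -1.1011],
       [ 0.    ,  0.    ,  0.    ,  1.    ]])}
wrist {'fx': array(273.7912), 'fy': array(273.7912), 'cx': array(256.9119), 'cy': array(194.864), 'tool_from_camera': array([[ 0.0009,  0.9472,  0.3206,  0.0823],
       [ 1.    , -0.0012,  0.0006,  0.0003],
       [ 0.001 ,  0.3206, -0.9472, -0.1422],
       [ 0.    ,  0.    ,  0.    ,  1.    ]])}
```

View pics/scene0.png

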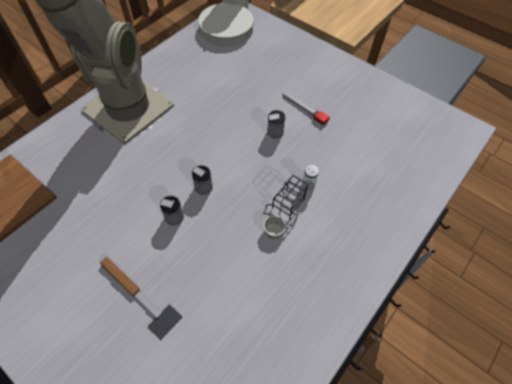

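View pics/side0.png

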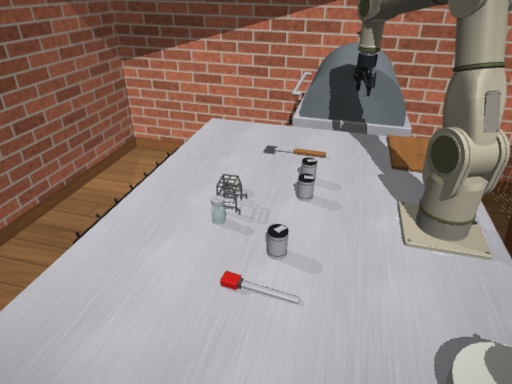

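View pics/wrist0.png

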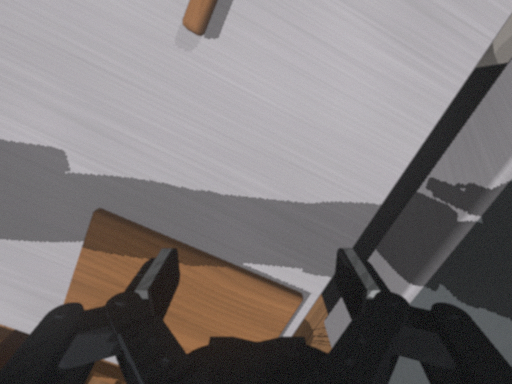

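The scene view shows the canisters near (276,123), (202,179) and (171,209). The rack is near (285,200), the shaker at (311,178), the cup at (275,227), the brush at the top and the scraper at lower left. Next I'll zoom in.

```bash
cat > h.py <<'E'
from workcell import manip
import cv2,numpy as np
from scipy.spatial.transform import Rotation as R
np.set_printoptions(precision=4,suppress=True)
def cam(n,o=None):
    c=manip.calibration(n)
    if n=="wrist":
        T=np.eye(4);T[:3,:3]=R.from_quat(o["ee_rot"]).as_matrix();T[:3,3]=o["position"]
        V=np.linalg.inv(T@np.array(c["tool_from_camera"]))
    else: V=np.array(c["view"])
    K=np.array([[c["fx"],0,c["cx"]],[0,c["fy"],c["cy"]],[0,0,1.]])
    return K,V
def ray(K,V,uv,z):
    d=np.linalg.inv(K)@np.array([uv[0],uv[1],1.]); d=d*[1,-1,-1]
    W=np.linalg.inv(V); o=W[:3,3]; d=W[:3,:3]@d
    return o+d*(z-o[2])/d[2]
def proj(K,V,p):
    q=(V@np.append(p,1))[:3]*[1,-1,-1]; q=K@q; return q[:2]/q[2]
E
python3 - <<'E'
import cv2
a=cv2.imread("pics/scene0.png")[90:260,140:340]; cv2.imwrite("pics/scene0z.png",cv2.resize(a,None,fx=3.5,fy=3.5,interpolation=cv2.INTER_CUBIC))
a=cv2.imread("pics/side0.png")[140:310,190:340]; cv2.imwrite("pics/side0z.png",cv2.resize(a,None,fx=3.5,fy=3.5,interpolation=cv2.INTER_CUBIC))
E
```

```text
(no output)
```

View pics/scene0z.png

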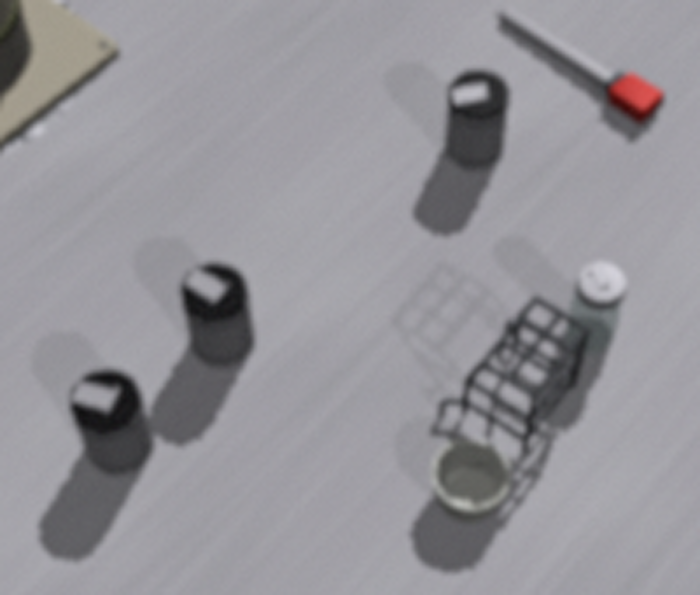

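View pics/side0z.png

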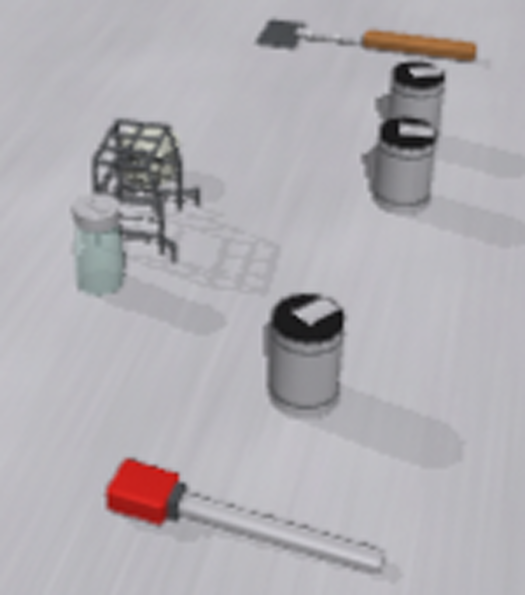

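Run:
```python
from h import *
S=cam("scene");D=cam("side")
zs=lambda u,v:(u/3.5+140,v/3.5+90)
zd=lambda u,v:(u/3.5+190,v/3.5+140)
for n,a,b,z in [("A",zs(478,94),zd(308,319),.08),("B",zs(214,290),zd(405,135),.08),("C",zs(105,398),zd(418,76),.08),("shaker",zs(602,282),zd(97,212),.084),("cup",zs(473,470),zd(148,165),.04)]:
    print(n,ray(*S,a,z),ray(*D,b,z))
# rack top corners, scene (z=.0925): back-left, back-right, front...
for n,a in [("topBL",(537,300)),("topFL?",(508,333)),("BR",(583,350))]: print(n,ray(*S,zs(*a),.0925))
for n,a in [("s1",(117,122)),("s2",(168,127)),("s3",(180,155)),("s4",(97,160))]: print(n,ray(*D,zd(*a),.0925))
```

```text
A [0.4652 0.2429 0.08  ] [0.4607 0.2522 0.08  ]
B [ 0.431  -0.0694  0.08  ] [ 0.429  -0.0547  0.08  ]
C [ 0.4366 -0.1993  0.08  ] [ 0.4332 -0.1853  0.08  ]
shaker [0.6735 0.1417 0.084 ] [0.6629 0.1599 0.084 ]
cup [ 0.687  -0.0454  0.04  ] [0.6693 0.0019 0.04  ]
topBL [0.6457 0.0873 0.0925]
topFL? [0.6469 0.0465 0.0925]
BR [0.7024 0.0722 0.0925]
s1 [0.6937 0.0181 0.0925]
s2 [0.6444 0.0142 0.0925]
s3 [0.6185 0.0617 0.0925]
s4 [0.6875 0.0907 0.0925]
```

The two views agree to within about 1 cm, and most of the error is in my pixel picks. I'll move above the middle so the wrist camera sees everything at once.

```bash
python3 -m handwheel '[[[0.238,-0.206,-0.07,0,0,0.23,0.085],[0.476,-0.412,-0.07,0,0,0.458,0.085],[0.476,-0.412,-0.07,0,0,0.458,0.085],[0.476,-0.412,-0.07,0,0,0.458,0.085],[0.476,-0.412,-0.07,0,0,0.458,0.085],[0.476,-0.412,-0.07,0,0,0.458,0.085],[0.476,-0.412,-0.07,0,0,0.458,0.085],[0.476,-0.412,-0.07,0,0,0.458,0.085]]]' 40
```

```text
clock: 1.15
position: [0.4691, -0.1029, 0.2882]
ee_rot: [1.0, -0.0, 0.0, 0.0]
ft_force: [0.3, -0.1, -0.1]
grip_width: 0.995
```

```bash
python3 -m handwheel '[[[0.05,-0.12,-0.02,0,0,0,0.085],[0.05,-0.12,-0.02,0,0,0,0.085],[0.05,-0.12,-0.02,0,0,0,0.085],[0.05,-0.12,-0.02,0,0,0,0.085]]]'
python3 - <<'E'
from h import *
o=manip.get_obs(); im=manip.camera("wrist"); print(o["position"],o["ee_rot"],o["joint_velocities"]); cv2.imwrite("pics/w1.png",im); np.save("w1.npy",np.r_[o["position"],o["ee_rot"]])
cv2.imwrite("pics/w1z.png",cv2.resize(im,None,fx=1.5,fy=1.5,interpolation=cv2.INTER_CUBIC))
E
```

```text
clock: 1.65
position: [0.5187, 0.0151, 0.3076]
ee_rot: [1.0, 0.0, -0.0, 0.0]
ft_force: [0.8, -1.6, 0.7]
grip_width: 0.994
[0.5187 0.0151 0.3076] [ 1.      0.0003 -0.0003  0.0001] [ 0.0259 -0.0107  0.0308  0.0124  0.0005 -0.0009  0.0084]
```

View pics/w1z.png

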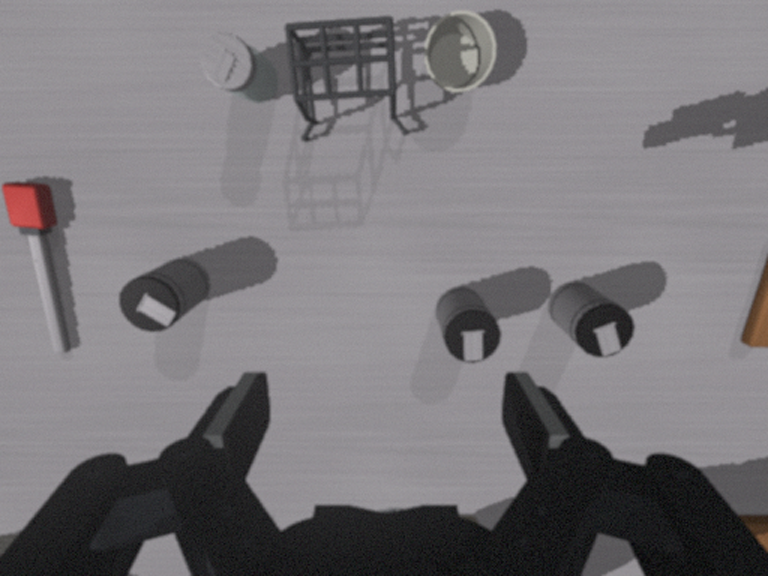

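The wrist view shows everything. Lid centres in the 1.5x picture are about A (149,301), B (473,332) and C (603,328). The rack's top frame spans (289,25) to (393,95), with the shaker to its left and the cup to its right.

Run:
```python
from h import *
w=np.load("w1.npy"); o=dict(position=w[:3],ee_rot=w[3:])
W=cam("wrist",o); s=lambda u,v:((u+.5)/1.5-.5,(v+.5)/1.5-.5)
for n,p,z in [("A",(149,301),.08),("B",(473,332),.08),("C",(603,328),.08),("shaker",(227,61),.084),("cup",(460,51),.04),
 ("tBL",(290,25),.0925),("tBR",(391,19),.0925),("tFL",(297,99),.0925),("tFR",(393,93),.0925),
 ("guideL",(307,137),.018),("guideR",(406,130),.018),("postL",(314,121),.055),("postR",(396,116),.055),("gendR",(424,126),.018)]:
    print(n,ray(*W,s(*p),z))
im=cv2.imread("pics/w1.png"); cv2.imwrite("pics/w1r.png",cv2.resize(im[0:110,120:350],None,fx=3.4,fy=3.4,interpolation=cv2.INTER_CUBIC))
S=cam("scene");D=cam("side")
h=cv2.cvtColor(im,cv2.COLOR_BGR2GRAY)
m=((h<52)).astype(np.uint8); m[235:]=0
for c in cv2.findContours(m,cv2.RETR_EXTERNAL,cv2.CHAIN_APPROX_NONE)[0]:
    if cv2.contourArea(c)>300: print(cv2.minEnclosingCircle(c),cv2.contourArea(c))
```

```text
A [0.4667 0.2415 0.08  ]
B [ 0.4348 -0.0711  0.08  ]
C [ 0.4393 -0.1981  0.08  ]
shaker [0.6698 0.1404 0.084 ]
cup [ 0.6861 -0.0501  0.04  ]
tBL [0.6923 0.0871 0.0925]
tBR [0.6963 0.0112 0.0925]
tFL [0.6416 0.0853 0.0925]
tFR [0.646  0.0093 0.0925]
guideL [0.616  0.0925 0.018 ]
guideR [ 0.6226 -0.0048  0.018 ]
postL [0.6281 0.0788 0.055 ]
postR [0.6323 0.0059 0.055 ]
gendR [ 0.6262 -0.0223  0.018 ]
((314.362060546875, 222.79310607910156), 17.655858993530273) 526.0
((402.32672119140625, 219.56930541992188), 18.854822158813477) 610.0
```

View pics/w1r.png

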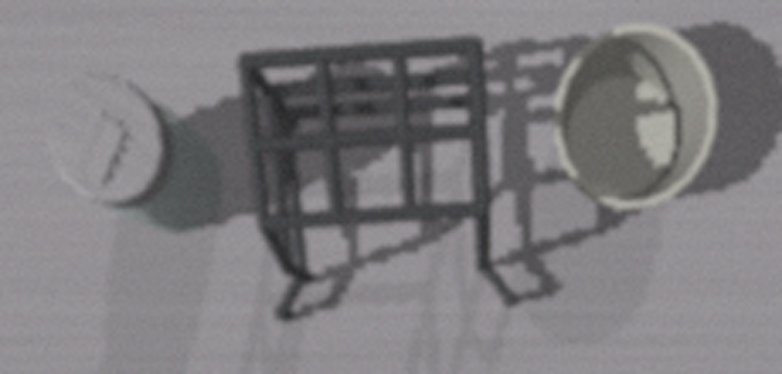

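```bash
python3 -m handwheel '[[[-0.052,-0.227,0.148,0,0,0,0.085],[-0.052,-0.227,0.148,0,0,0,0.085],[-0.052,-0.227,0.148,0,0,0,0.085],[-0.052,-0.227,0.148,0,0,0,0.085],[-0.052,-0.227,0.148,0,0,0,0.085],[-0.052,-0.227,0.148,0,0,0,0.085],[-0.052,-0.227,0.148,0,0,0,0.085]]]' 60
python3 - <<'E'
from h import *
o=manip.get_obs(); im=manip.camera("wrist"); print(o["position"],o["ee_rot"],o["joint_velocities"]); cv2.imwrite("pics/w2.png",im); np.save("w2.npy",np.r_[o["position"],o["ee_rot"]])
E
```

```text
clock: 2.58
position: [0.4678, 0.2401, 0.1602]
ee_rot: [1.0, -0.001, 0.0, 0.0]
ft_force: [-0.7, -0.3, -1.1]
grip_width: 0.997
[0.4678 0.2401 0.1602] [ 1.     -0.0015  0.0003  0.0005] [ 0.007  -0.0066 -0.0025 -0.0084 -0.0004 -0.0015 -0.0032]
```

View pics/w2.png

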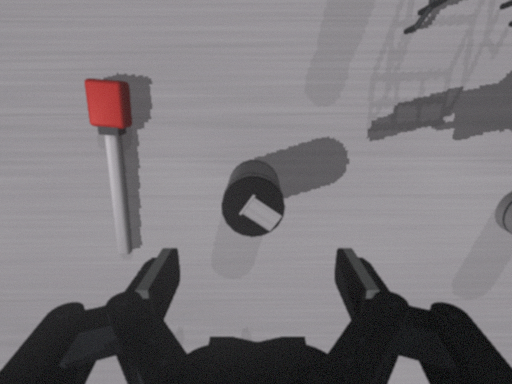

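Run:
```python
from h import *
w=np.load("w2.npy"); W=cam("wrist",dict(position=w[:3],ee_rot=w[3:]))
print(ray(*W,(253,206.5),.08),ray(*W,(124,250),.01))
print(ray(*W,(222.5,206),.08),ray(*W,(283.5,206),.08),ray(*W,(253,237),.08))
```

```text
[0.4642 0.2432 0.08  ] [0.3811 0.4008 0.01  ]
[0.4647 0.2698 0.08  ] [0.4646 0.2167 0.08  ] [0.4346 0.2434 0.08  ]
```

```bash
python3 -m handwheel '[[[-0.003,-0.003,0.04,0,0,0,0.085],[-0.003,-0.003,0.08,0,0,0,0.085],[-0.003,-0.003,0.115,0,0,0,0.085],[-0.003,-0.003,0.131,0,0,0,0.085],[-0.003,-0.003,0.131,0,0,0,0.085],[-0.003,-0.003,0.131,0,0,0,0.06]]]' 60
python3 -m handwheel '[[[0,0,0,0,0,0,0.045],[0,0,0,0,0,0,0.045],[0,0,0,0,0,0,0.045],[0,0,0,0,0,0,0.045]]]' 60
python3 - <<'E'
from h import *
o=manip.get_obs();print(o["tau"],o["grip_width"],o["position"])
cv2.imwrite("pics/w3.png",manip.camera("wrist"))
E
```

```text
clock: 3.38
position: [0.4649, 0.2454, 0.0304]
ee_rot: [1.0, -0.0, 0.001, -0.0]
ft_force: [-0.4, -0.1, 0.2]
grip_width: 0.808
clock: 3.88
position: [0.465, 0.2455, 0.0305]
ee_rot: [1.0, -0.0, 0.001, -0.0]
ft_force: [-0.8, -1.0, 6.5]
grip_width: 0.636
[ -0.4487 -49.3052  -8.6209 -28.9819  -0.0867  -0.3927   0.0047] 0.6355540061041668 [0.465  0.2455 0.0305]
```

```bash
python3 -m handwheel '[[[0,0,-0.015,0,0,0,0.045],[0,0,-0.035,0,0,0,0.045],[0,0,-0.055,0,0,0,0.045],[0,0,-0.06,0,0,0,0.045],[0,0,-0.06,0,0,0,0.045],[0,0,-0.06,0,0,0,0.045],[0,0,-0.06,0,0,0,0.045],[0,0,-0.06,0,0,0,0.045]]]'
cat > weigh.py <<'E'
from h import *
import sys
f=[];t=[]
for i in range(12):
    im=manip.camera("side"); o=manip.get_obs(); f.append(o["ft_force"]);t.append(o["tau"])
f=np.array(f);t=np.array(t)
print("mean f",f.mean(0),"std",f.std(0)); print("tau",t.mean(0),t.std(0)); print(o["clock"],o["position"],o["grip_width"])
cv2.imwrite("pics/%s.png"%sys.argv[1],im)
E
python3 weigh.py liftA
```

```text
clock: 4.92
position: [0.4636, 0.2451, 0.0886]
ee_rot: [1.0, -0.0, -0.0, 0.0]
ft_force: [-0.3, -0.5, -2.0]
grip_width: 0.631
mean f [ 0.1021 -0.0426 -1.749 ] std [0.4222 0.4152 0.4411]
tau [ -0.0031 -49.2509  -7.6981 -34.3409   0.0135   0.005   -0.0003] [0.0036 0.0162 0.0025 0.0197 0.0003 0.0012 0.0003]
5.525 [0.4639 0.2452 0.0889] 0.6292185511820652
```

View pics/liftA.png

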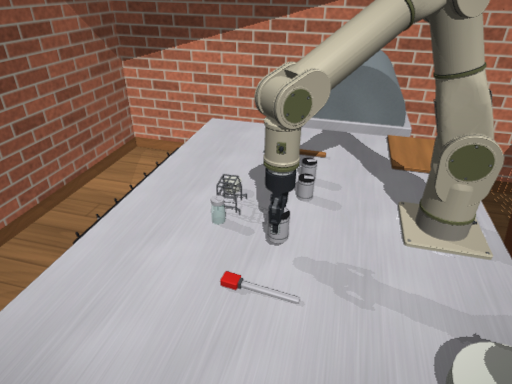

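The side view shows A held in the air. It weighs about 1.75 N (0.18 kg), so it's empty. I'll set it back down.

```bash
python3 -m handwheel '[[[0,0,0.02,0,0,0,0.045],[0,0,0.04,0,0,0,0.045],[0,0,0.052,0,0,0,0.045],[0,0,0.058,0,0,0,0.045],[0,0,0.06,0,0,0,0.045],[0,0,0.06,0,0,0,0.045],[0,0,0.06,0,0,0,0.045],[0,0,0.06,0,0,0,0.045]]]'
python3 -m handwheel '[[[0,0,0,0,0,0,0.085],[0,0,0,0,0,0,0.085],[0,0,0,0,0,0,0.085],[0,0,0,0,0,0,0.085]]]'
```

```text
clock: 6.52
position: [0.4631, 0.2449, 0.0305]
ee_rot: [1.0, 0.0, -0.001, 0.001]
ft_force: [-13.6, -7.6, 28.1]
grip_width: 0.631
clock: 7.02
position: [0.4638, 0.2452, 0.0288]
ee_rot: [1.0, -0.0, -0.0, 0.0]
ft_force: [0.0, 0.6, 0.1]
grip_width: 0.994
```

```bash
python3 -m handwheel '[[[0,0,-0.03,0,0,0,0.085],[0,0,-0.08,0,0,0,0.085],[0,0,-0.13,0,0,0,0.085],[0,0,-0.13,0,0,0,0.085],[0,0,-0.13,0,0,0,0.085]]]'
python3 - <<'E'
from h import *
o=manip.get_obs(); im=manip.camera("wrist"); print(o["position"]); cv2.imwrite("pics/w4.png",im)
W=cam("wrist",o); print(proj(*W,[.4642,.2432,.08]))
E
```

```text
clock: 7.65
position: [0.4637, 0.2449, 0.1583]
ee_rot: [1.0, -0.0, -0.0, 0.0]
ft_force: [-1.1, -0.2, -1.0]
grip_width: 0.995
[0.4637 0.2449 0.1583]
[258.4847 202.6882]
```

View pics/w4.png

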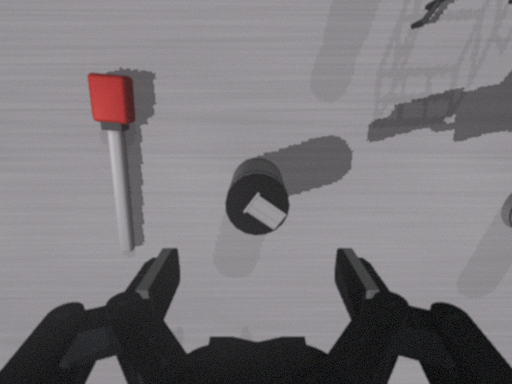

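A is back to within about 1 mm: the lid is at (257,203.5) and was predicted at (258.5,202.7). Next is B.

```bash
python3 -m handwheel '[[[-0.032,0.315,0,0,0,0,0.085],[-0.032,0.315,0,0,0,0,0.085],[-0.032,0.315,0,0,0,0,0.085],[-0.032,0.315,0,0,0,0,0.085],[-0.032,0.315,0,0,0,0,0.085],[-0.032,0.315,0,0,0,0,0.085],[-0.032,0.315,0,0,0,0,0.085],[-0.032,0.315,0,0,0,0,0.085]]]'
python3 - <<'E'
from h import *
o=manip.get_obs(); im=manip.camera("wrist"); print(o["position"],o["joint_velocities"]); cv2.imwrite("pics/w5.png",im); np.save("w5.npy",np.r_[o["position"],o["ee_rot"]])
E
```

```text
clock: 8.7
position: [0.4318, -0.0684, 0.1585]
ee_rot: [1.0, 0.001, -0.0, -0.0]
ft_force: [0.1, 0.1, 0.0]
grip_width: 0.996
[ 0.4318 -0.0684  0.1585] [-0.0029 -0.0022 -0.0016 -0.0029  0.0027  0.0018  0.0022]
```

View pics/w5.png

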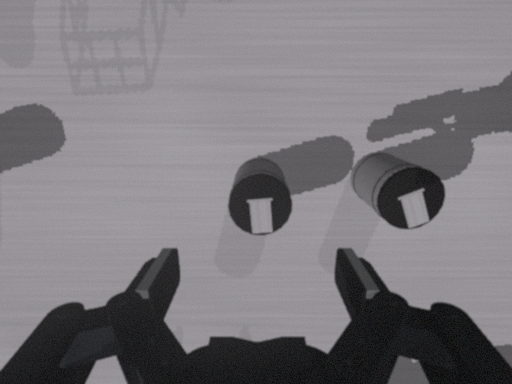

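Run:
```python
from h import *
w=np.load("w5.npy"); W=cam("wrist",dict(position=w[:3],ee_rot=w[3:]))
print(ray(*W,(260,204),.08),ray(*W,(410.5,196.5),.08))
```

```text
[ 0.431  -0.0712  0.08  ] [ 0.4383 -0.1994  0.08  ]
```

```bash
python3 -m handwheel '[[[-0.001,0.003,0.04,0,0,0,0.085],[-0.001,0.003,0.08,0,0,0,0.085],[-0.001,0.003,0.115,0,0,0,0.085],[-0.001,0.003,0.129,0,0,0,0.085],[-0.001,0.003,0.129,0,0,0,0.085],[-0.001,0.003,0.129,0,0,0,0.06]]]' 60
python3 -m handwheel '[[[0,0,0,0,0,0,0.045],[0,0,0,0,0,0,0.045],[0,0,0,0,0,0,0.045],[0,0,0,0,0,0,0.045]]]' 60
python3 -m handwheel '[[[0,0,-0.015,0,0,0,0.045],[0,0,-0.035,0,0,0,0.045],[0,0,-0.055,0,0,0,0.045],[0,0,-0.06,0,0,0,0.045],[0,0,-0.06,0,0,0,0.045],[0,0,-0.06,0,0,0,0.045],[0,0,-0.06,0,0,0,0.045],[0,0,-0.06,0,0,0,0.045]]]'
python3 weigh.py liftB
```

```text
clock: 9.5
position: [0.4318, -0.0728, 0.0312]
ee_rot: [1.0, 0.0, 0.001, 0.0]
ft_force: [-0.1, -0.6, -0.3]
grip_width: 0.815
clock: 10.0
position: [0.4319, -0.0728, 0.0316]
ee_rot: [1.0, -0.0, 0.001, 0.0]
ft_force: [-2.8, 2.1, 9.7]
grip_width: 0.653
clock: 11.0
position: [0.4306, -0.0727, 0.0896]
ee_rot: [1.0, -0.0, -0.0, -0.0]
ft_force: [0.3, -0.1, -2.1]
grip_width: 0.649
mean f [-0.059  -0.0425 -2.0575] std [0.5062 0.3902 0.3541]
tau [ -0.0018 -37.4414  -1.3699 -34.1428   0.015    0.0067  -0.0003] [0.0022 0.014  0.0014 0.0201 0.0002 0.0011 0.0002]
11.6 [ 0.4308 -0.0728  0.09  ] 0.6496534105698263
```

View pics/liftB.png

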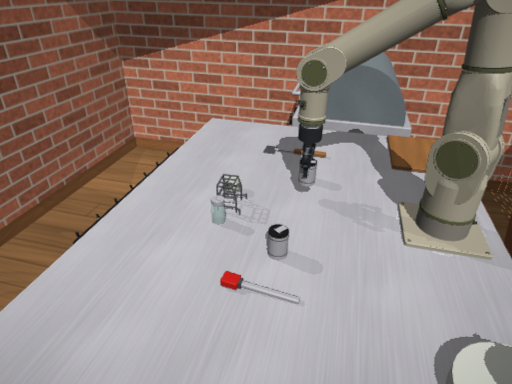

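B is up and weighs about 2.06 N, so it's empty as well. I'll set it back, then lift C.

```bash
python3 -m handwheel '[[[0,0,0.02,0,0,0,0.045],[0,0,0.04,0,0,0,0.045],[0,0,0.052,0,0,0,0.045],[0,0,0.057,0,0,0,0.045],[0,0,0.059,0,0,0,0.045],[0,0,0.059,0,0,0,0.045],[0,0,0.059,0,0,0,0.045],[0,0,0.059,0,0,0,0.045]]]'
python3 -m handwheel '[[[0,0,0,0,0,0,0.085],[0,0,0,0,0,0,0.085],[0,0,0,0,0,0,0.085],[0,0,0,0,0,0,0.085]]]'
python3 -m handwheel '[[[0,0,-0.03,0,0,0,0.085],[0,0,-0.08,0,0,0,0.085],[0,0,-0.128,0,0,0,0.085],[0.007,0.06,-0.128,0,0,0,0.085],[0.007,0.127,-0.128,0,0,0,0.085],[0.007,0.127,-0.128,0,0,0,0.085],[0.007,0.127,-0.128,0,0,0,0.085],[0.007,0.127,-0.128,0,0,0,0.085]]]'
python3 - <<'E'
from h import *
o=manip.get_obs(); im=manip.camera("wrist"); print(o["position"],o["joint_velocities"]); cv2.imwrite("pics/w6.png",im); np.save("w6.npy",np.r_[o["position"],o["ee_rot"]])
W=cam("wrist",o); print(proj(*W,[.431,-.0712,.08]))
E
```

```text
clock: 12.6
position: [0.4311, -0.0728, 0.0317]
ee_rot: [1.0, -0.0, 0.0, 0.0]
ft_force: [-3.2, 0.8, 6.7]
grip_width: 0.652
clock: 13.1
position: [0.4309, -0.0728, 0.031]
ee_rot: [1.0, -0.0, 0.0, 0.0]
ft_force: [0.3, 0.2, -0.2]
grip_width: 0.994
clock: 14.1
position: [0.438, -0.1984, 0.1589]
ee_rot: [1.0, 0.001, -0.0, -0.0]
ft_force: [-1.1, 0.2, -0.5]
grip_width: 0.994
[ 0.438  -0.1984  0.1589] [-0.0037 -0.0022  0.0011  0.0003  0.0031 -0.0005  0.0018]
[110.4248 210.1599]
```

View pics/w6.png

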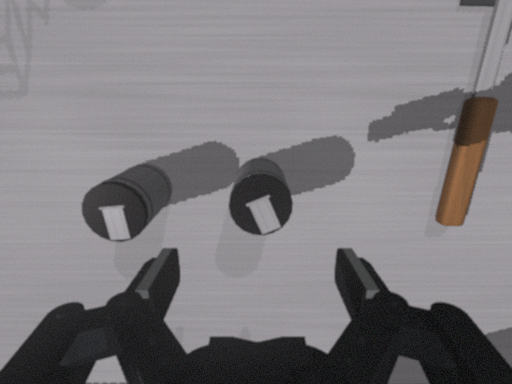

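```bash
python3 -m handwheel '[[[-0.001,0.002,0.04,0,0,0,0.085],[-0.001,0.002,0.08,0,0,0,0.085],[-0.001,0.002,0.115,0,0,0,0.085],[-0.001,0.002,0.129,0,0,0,0.085],[-0.001,0.002,0.129,0,0,0,0.085],[-0.001,0.002,0.129,0,0,0,0.06]]]' 60
python3 -m handwheel '[[[0,0,0,0,0,0,0.045],[0,0,0,0,0,0,0.045],[0,0,0,0,0,0,0.045],[0,0,0,0,0,0,0.045]]]' 60
python3 -m handwheel '[[[0,0,-0.015,0,0,0,0.045],[0,0,-0.035,0,0,0,0.045],[0,0,-0.055,0,0,0,0.045],[0,0,-0.06,0,0,0,0.045],[0,0,-0.06,0,0,0,0.045],[0,0,-0.06,0,0,0,0.045],[0,0,-0.06,0,0,0,0.045],[0,0,-0.06,0,0,0,0.045]]]'
python3 weigh.py liftC
```

```text
clock: 14.9
position: [0.4378, -0.202, 0.0313]
ee_rot: [1.0, 0.0, 0.001, 0.0]
ft_force: [0.4, -0.2, 0.3]
grip_width: 0.811
clock: 15.4
position: [0.4377, -0.202, 0.0316]
ee_rot: [1.0, -0.0, 0.001, 0.001]
ft_force: [-1.7, 2.1, 8.7]
grip_width: 0.641
clock: 16.4
position: [0.4366, -0.2017, 0.0896]
ee_rot: [1.0, -0.0, -0.0, -0.0]
ft_force: [-0.8, -0.9, -3.1]
grip_width: 0.635
mean f [ 0.1091 -0.2534 -4.036 ] std [0.4582 0.6621 0.4423]
tau [ -0.0012 -46.2787  -2.0619 -35.2133   0.017    0.0115  -0.0002] [0.0017 0.0171 0.0008 0.0226 0.0002 0.0014 0.0002]
17.0 [ 0.4367 -0.2018  0.0899] 0.6372073872159316
```

View pics/liftC.png

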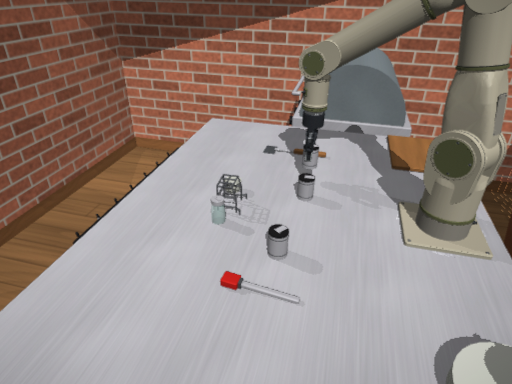

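C weighs about 4.04 N (0.41 kg), so it's the full one. I'll carry it to in front of the rack, going around B, and look from there.

```bash
python3 -m handwheel '[[[0.05,0,0,0,0,0,0.045],[0.1,0,0,0,0,0,0.045],[0.123,-0.05,0,0,0,-0.05,0.045],[0.123,-0.1,0,0,0,-0.05,0.045],[0.123,-0.15,0,0,0,-0.05,0.045],[0.123,-0.2,0,0,0,-0.05,0.045],[0.123,-0.245,0,0,0,-0.05,0.045],[0.123,-0.245,0,0,0,-0.05,0.045]]]'
python3 -m handwheel '[[[0,0,0,0,0,0,0.045],[0,0,0,0,0,0,0.045]]]'
python3 - <<'E'
from h import *
o=manip.get_obs(); im=manip.camera("wrist"); print(o["position"],o["ee_rot"],o["joint_velocities"]); cv2.imwrite("pics/w7.png",im); np.save("w7.npy",np.r_[o["position"],o["ee_rot"]])
cv2.imwrite("pics/w7z.png",cv2.resize(im[:200],None,fx=1.5,fy=1.5,interpolation=cv2.INTER_CUBIC))
E
```

```text
clock: 18.0
position: [0.5594, 0.0482, 0.0901]
ee_rot: [1.0, 0.028, 0.0, -0.001]
ft_force: [-0.4, -0.2, -4.5]
grip_width: 0.635
clock: 18.25
position: [0.5599, 0.0416, 0.0898]
ee_rot: [1.0, 0.024, -0.0, 0.0]
ft_force: [0.4, 0.1, -3.4]
grip_width: 0.642
[0.5599 0.0416 0.0898] [ 0.9997  0.0238 -0.0001  0.0003] [ 0.003  -0.0017 -0.0028  0.0003 -0.0023 -0.0018 -0.0011]
```

View pics/w7.png

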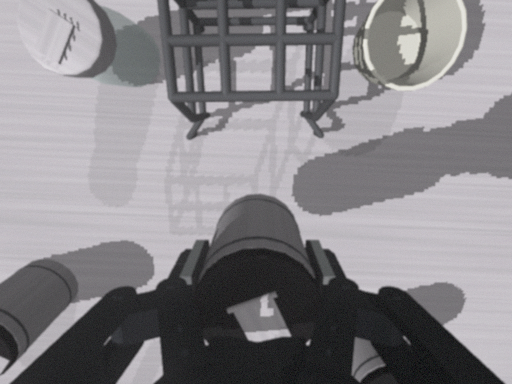

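View pics/w7z.png

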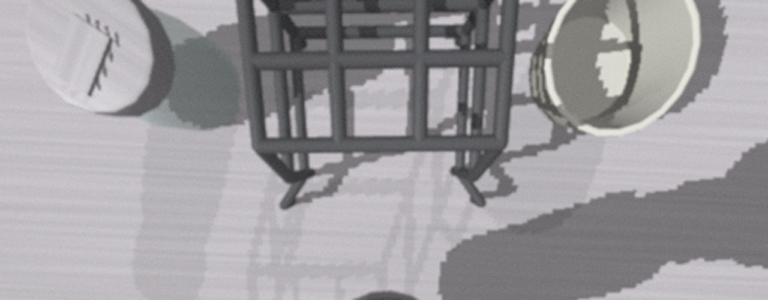

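Run:
```python
from h import *
w=np.load("w7.npy"); W=cam("wrist",dict(position=w[:3],ee_rot=w[3:])); s=lambda p:((p[0]+.5)/1.5-.5,(p[1]+.5)/1.5-.5)
P={}
for n,p,z in [("FL",(259,146),.0925),("FR",(500,143),.0925),("ML",(251,62),.0925),("MR",(509,58),.0925),("gL",(288,202),.0175),("gR",(479,200),.0175),("cup",(622,63),.04),("shaker",(90,50),.084)]:
    P[n]=ray(*W,s(p),z); print(n,P[n])
d=P["FL"]-P["FR"]; print("yawF",np.arctan2(-d[0],d[1]),np.linalg.norm(d)); d=P["gL"]-P["gR"]; print("yawG",np.arctan2(-d[0],d[1]),np.linalg.norm(d))
d=P["ML"]-P["MR"]; print("yawM",np.arctan2(-d[0],d[1]),np.linalg.norm(d))
print("midF",(P["FL"]+P["FR"])/2,"midM",(P["ML"]+P["MR"])/2,"midG",(P["gL"]+P["gR"])/2)
```

```text
FL [0.6424 0.0859 0.0925]
FR [0.6471 0.009  0.0925]
ML [0.6663 0.0871 0.0925]
MR [0.6711 0.0096 0.0925]
gL [0.6161 0.0942 0.0175]
gR [ 0.6219 -0.0035  0.0175]
cup [ 0.6824 -0.0509  0.04  ]
shaker [0.6686 0.1405 0.084 ]
yawF 0.06029816677131795 0.07704007235575255
yawG 0.05887781577900503 0.09794712579549376
yawM 0.06230310190427796 0.07764898161266372
midF [0.6448 0.0475 0.0925] midM [0.6687 0.0484 0.0925] midG [0.619  0.0454 0.0175]
```

```bash
python3 -m handwheel '[[[0.03,-0.001,0,0,0,-0.012,0.045],[0.044,-0.001,0,0,0,-0.012,0.045],[0.044,-0.001,0.02,0,0,-0.012,0.045],[0.044,-0.001,0.04,0,0,-0.012,0.045],[0.044,-0.001,0.051,0,0,-0.012,0.045],[0.044,-0.001,0.056,0,0,-0.012,0.045],[0.044,-0.001,0.058,0,0,-0.012,0.045],[0.044,-0.001,0.058,0,0,-0.012,0.045]]]'
python3 -m handwheel '[[[0,0,0,0,0,0,0.045],[0,0,0,0,0,0,0.045]]]'
python3 - <<'E'
from h import *
o=manip.get_obs(); print(o["position"],o["ft_force"])
im=manip.camera("side"); cv2.imwrite("pics/s8.png",cv2.resize(im[140:240,190:320],None,fx=5,fy=5,interpolation=cv2.INTER_CUBIC))
E
```

```text
clock: 19.3
position: [0.604, 0.0464, 0.0324]
ee_rot: [1.0, 0.031, 0.0, 0.0]
ft_force: [0.4, 0.4, -3.5]
grip_width: 0.639
clock: 19.55
position: [0.6039, 0.0464, 0.0323]
ee_rot: [1.0, 0.031, 0.0, 0.0]
ft_force: [-0.1, 0.1, -3.6]
grip_width: 0.635
[0.6039 0.0464 0.0323] [-0.114   0.1093 -3.6076]
```

View pics/s8.png

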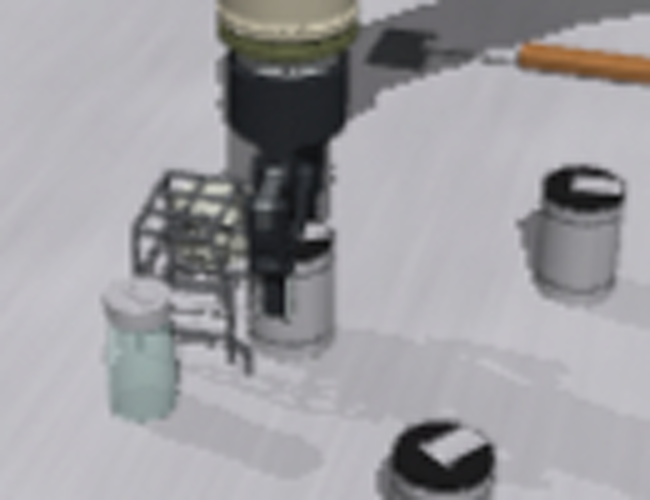

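The canister stands at the mouth, between the posts and still about 1 mm above the shelf. I'll lower it the rest of the way and release it.

```bash
python3 -m handwheel '[[[0,0.001,0.001,0,0,0,0.045],[0,0.001,0.002,0,0,0,0.045],[0,0.001,0.002,0,0,0,0.045],[0,0.001,0.002,0,0,0,0.07],[0,0.001,0.002,0,0,0,0.075],[0,0.001,0.002,0,0,0,0.075],[0,0.001,0.002,0,0,0,0.075]]]'
python3 -m handwheel '[[[0,0,-0.03,0,0,0,0.08],[0,0,-0.08,0,0,0,0.08],[0,0,-0.11,0,0,0,0.08],[-0.06,0,-0.11,0,0,0,0],[-0.08,0,-0.11,0,0,0,0],[-0.08,0,-0.11,0,0,0,0],[-0.08,0,-0.11,0,0,0,0],[-0.08,0,-0.11,0,0,0,0]]]'
python3 - <<'E'
from h import *
o=manip.get_obs(); im=manip.camera("wrist"); print(o["position"],o["ee_rot"],o["joint_velocities"]); cv2.imwrite("pics/w9.png",im); np.save("w9.npy",np.r_[o["position"],o["ee_rot"]])
E
```

```text
clock: 20.48
position: [0.6038, 0.0453, 0.0299]
ee_rot: [1.0, 0.031, -0.0, 0.0]
ft_force: [-0.3, 0.3, -0.3]
grip_width: 0.874
clock: 21.48
position: [0.5247, 0.0406, 0.1398]
ee_rot: [1.0, 0.031, 0.0, -0.0]
ft_force: [0.3, 0.0, 0.3]
grip_width: -0.001
[0.5247 0.0406 0.1398] [ 0.9995  0.0309  0.0001 -0.0003] [-0.      0.0012 -0.001   0.0055 -0.0005  0.0002  0.0005]
```

View pics/w9.png

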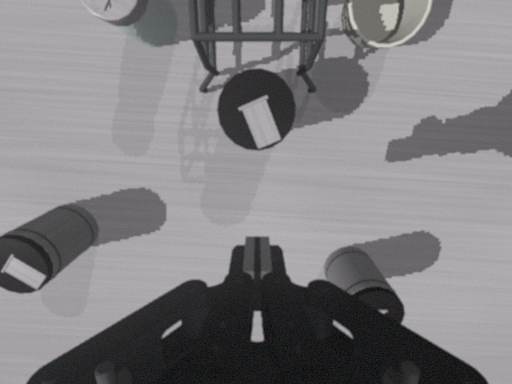

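C's lid at (256.5,109) is centred between the guide tips at (205,90) and (313,88). The fingers are shut. I'll tilt the tool 0.3 rad with the tip forward and lower it behind the canister.

```bash
python3 -m handwheel '[[[0,0,0.03,0,0.1,0,0],[0,0,0.06,0,0.2,0,0],[0,0,0.09,0,0.3,0,0],[0,0,0.112,0,0.3,0,0],[0,0,0.112,0,0.3,0,0],[0,0,0.112,0,0.3,0,0]]]'
python3 - <<'E'
from h import *
o=manip.get_obs(); p=np.array(o["position"]); M=R.from_quat(o["ee_rot"]).as_matrix(); print(p,M)
c,s=np.cos(.06),np.sin(.06); O=np.array([.6615,.0483]); d=p[:2]-O; print("rack xy",d@[c,s],d@[-s,c])
print("unit fwd in tool",M.T@[c,s,0])
print(o["ft_force"])
E
```

```text
clock: 22.28
position: [0.525, 0.0408, 0.0289]
ee_rot: [0.988, 0.031, 0.15, -0.005]
ft_force: [1.1, -0.2, 0.7]
grip_width: 0.001
[0.525  0.0408 0.0289] [[ 0.9532  0.0619  0.296 ]
 [ 0.059  -0.9981  0.0187]
 [ 0.2966 -0.0004 -0.955 ]]
rack xy -0.13672669664880846 0.0006800607852201333
unit fwd in tool [0.955  0.002  0.2966]
[ 1.0903 -0.2013  0.7053]
```

```bash
python3 -m handwheel '[[[0.019,0,0.006,0,0,0,0],[0.033,0,0.010,0,0,0,0],[0.039,0,0.012,0,0,0,0],[0.045,0,0.014,0,0,0,0],[0.051,0,0.016,0,0,0,0],[0.056,0,0.0175,0,0,0,0],[0.062,0,0.019,0,0,0,0],[0.068,0,0.021,0,0,0,0]]]'
cat > st.py <<'E'
from h import *
import sys
o=manip.get_obs(); p=np.array(o["position"])
c,s=np.cos(.06),np.sin(.06); d=p[:2]-[.6615,.0483]; print("rack xy",d@[c,s],d@[-s,c],"z",p[2],o["ft_force"])
im=manip.camera("wrist"); cv2.imwrite("pics/%sw.png"%sys.argv[1],im)
im=manip.camera("side"); cv2.imwrite("pics/%ss.png"%sys.argv[1],cv2.resize(im[140:240,190:320],None,fx=5,fy=5,interpolation=cv2.INTER_CUBIC))
E
python3 st.py p1
```

```text
clock: 23.28
position: [0.5952, 0.0447, 0.0279]
ee_rot: [0.988, 0.031, 0.149, -0.005]
ft_force: [-2.1, 0.4, -0.1]
grip_width: 0.003
rack xy -0.06641226265584384 0.00041121390434305255 z 0.027857854729534025 [-2.1339  0.3908 -0.12  ]
```

View pics/p1w.png

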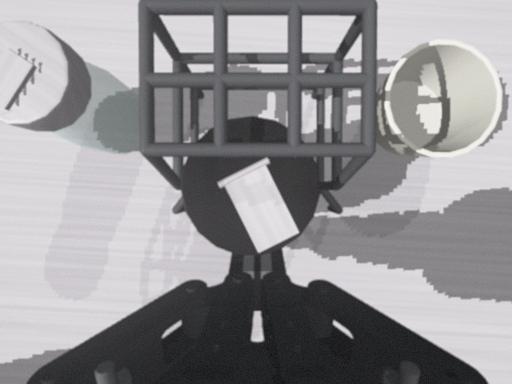

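View pics/p1s.png

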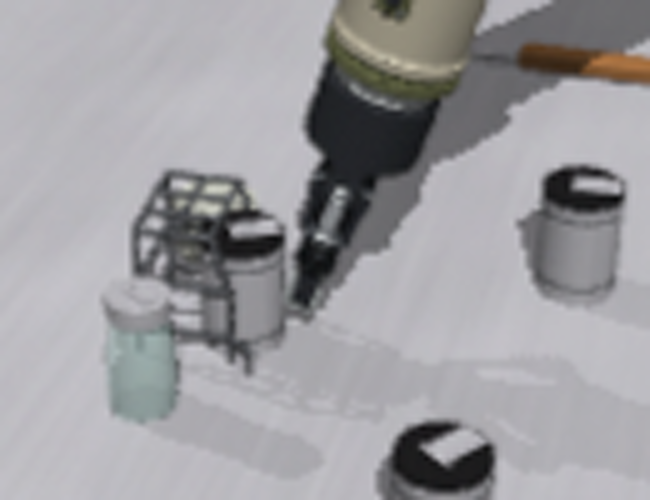

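The canister is upright and sliding in under the top wires, slightly left of centre but with clearance. I'll keep pushing.

```bash
python3 -m handwheel '[[[0.005,0,0.0015,0,0,0,0],[0.0095,0,0.003,0,0,0,0],[0.0135,0,0.004,0,0,0,0],[0.017,0,0.0053,0,0,0,0],[0.020,0,0.0062,0,0,0,0],[0.022,0,0.0068,0,0,0,0],[0.022,0,0.0068,0,0,0,0]]]'
python3 st.py p2
```

```text
clock: 24.25
position: [0.6182, 0.0462, 0.028]
ee_rot: [0.988, 0.031, 0.15, -0.005]
ft_force: [-1.4, 0.4, 0.2]
grip_width: -0.001
rack xy -0.04338194273325056 0.0005365810561687148 z 0.028027603911863735 [-1.4433  0.3987  0.213 ]
```

View pics/p2w.png

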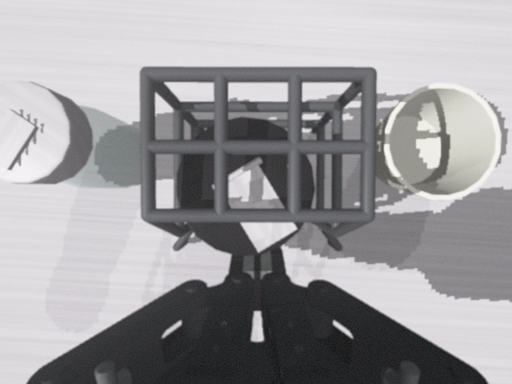

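View pics/p2s.png

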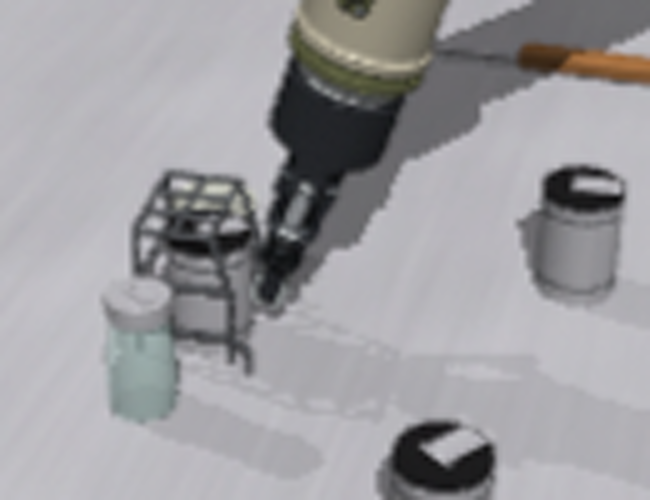

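It has drifted about 5 mm left of centre, within the ±8 mm clearance, and has roughly 5 mm to go. I'll creep in until the force shows contact with the back wires.

```bash
python3 -m handwheel '[[[0.001,0,0.0003,0,0,0,0],[0.002,0,0.0006,0,0,0,0],[0.003,0,0.0009,0,0,0,0],[0.003,0,0.0009,0,0,0,0]]]'
python3 -m handwheel '[[[0.001,0,0.0003,0,0,0,0],[0.002,0,0.0006,0,0,0,0],[0.002,0,0.0006,0,0,0,0]]]'
python3 st.py p3
```

```text
clock: 24.85
position: [0.6211, 0.0464, 0.028]
ee_rot: [0.988, 0.031, 0.149, -0.005]
ft_force: [-1.8, -1.2, -0.2]
grip_width: -0.0
clock: 25.22
position: [0.6233, 0.0465, 0.0281]
ee_rot: [0.988, 0.031, 0.149, -0.005]
ft_force: [-1.5, -0.5, 0.3]
grip_width: -0.001
rack xy -0.03826337651322877 0.0005248034207517673 z 0.028051525005687923 [-1.5389 -0.5354  0.2502]
```

View pics/p3w.png

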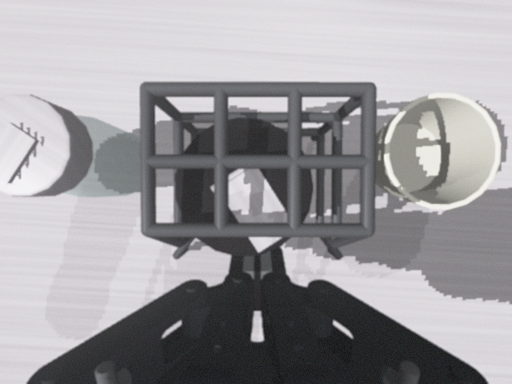

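```bash
python3 -m handwheel '[[[0.001,0,0.0003,0,0,0,0],[0.002,0,0.0006,0,0,0,0],[0.002,0,0.0006,0,0,0,0]]]'
python3 -m handwheel '[[[0.001,0,0.0003,0,0,0,0],[0.002,0,0.0006,0,0,0,0],[0.002,0,0.0006,0,0,0,0]]]'
python3 st.py p4
```

```text
clock: 25.7
position: [0.6253, 0.0467, 0.0281]
ee_rot: [0.988, 0.031, 0.149, -0.005]
ft_force: [-1.4, -1.2, 0.3]
grip_width: 0.003
clock: 26.08
position: [0.6274, 0.0468, 0.028]
ee_rot: [0.988, 0.031, 0.149, -0.005]
ft_force: [-2.2, -1.4, -0.6]
grip_width: 0.002
rack xy -0.034149713197845134 0.0005597637511657123 z 0.028043994568118707 [-2.1865 -1.3581 -0.568 ]
```

View pics/p4w.png

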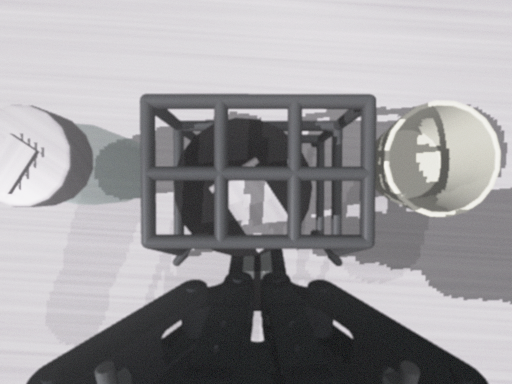

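View pics/p4s.png

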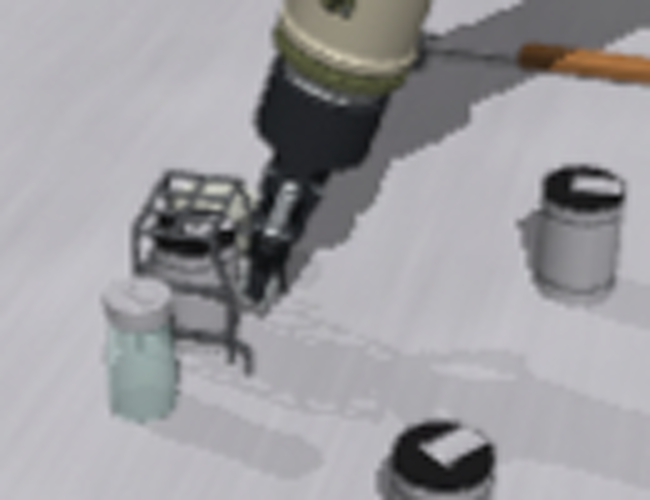

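Run:
```python
from h import *
o=manip.get_obs(); W=cam("wrist",o)
c,s=np.cos(.06),np.sin(.06)
def r(uv,z):
    p=ray(*W,uv,z); d=p[:2]-[.6615,.0483]; return np.array([d@[c,s],d@[-s,c]])
print("back wire",r((258,100),.0925),"mid",r((258,173),.0925),"front",r((258,242),.0925))
print("lid back",r((243,118),.08),"L",r((175,186),.08),"R",r((311,186),.08),"front",r((243,254),.08))
im=cv2.imread("pics/p4w.png"); cv2.imwrite("pics/p4z.png",cv2.resize(im[80:280,120:400],None,fx=2.8,fy=2.8,interpolation=cv2.INTER_CUBIC))
```

```text
back wire [0.0328 0.0001] mid [0.0075 0.    ] front [-0.0167 -0.0001]
lid back [0.0297 0.0059] L [0.0029 0.0328] R [ 0.0031 -0.021 ] front [-0.024   0.0059]
```

View pics/p4z.png

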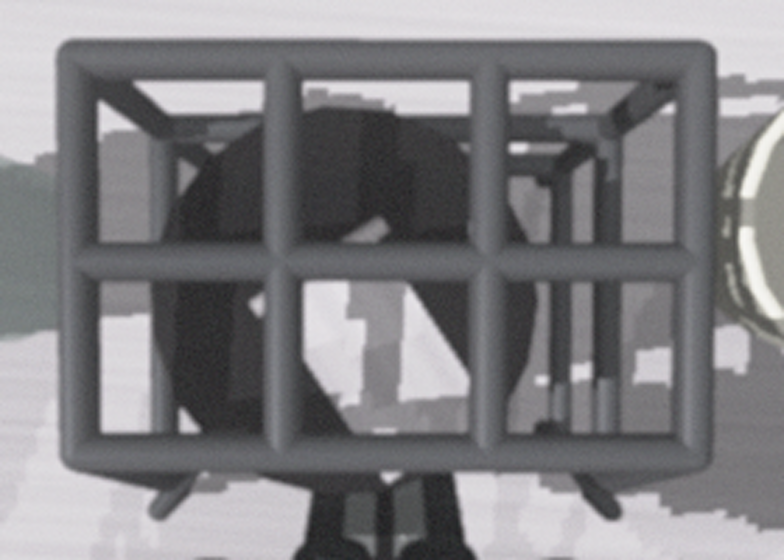

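```bash
python3 -m handwheel '[[[0.001,0,0.0003,0,0,0,0],[0.001,0,0.0003,0,0,0,0]]]'
python3 -m handwheel '[[[0.001,0,0.0003,0,0,0,0],[0.001,0,0.0003,0,0,0,0]]]'
python3 st.py p5
```

```text
clock: 26.42
position: [0.6277, 0.0468, 0.0279]
ee_rot: [0.988, 0.031, 0.149, -0.004]
ft_force: [-7.5, -1.0, 4.5]
grip_width: -0.002
clock: 26.68
position: [0.628, 0.0468, 0.0278]
ee_rot: [0.989, 0.031, 0.148, -0.004]
ft_force: [-13.5, -1.7, 9.3]
grip_width: 0.005
rack xy -0.03351781611717736 0.0004939313193657386 z 0.027764936706856685 [-13.4591  -1.7342   9.2534]
```

View pics/p5s.png

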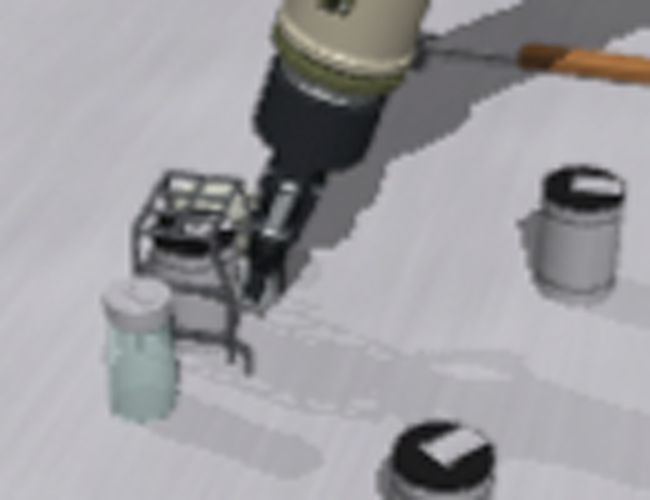

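The push met a hard stop: 13.5 N after only 0.6 mm. I'll back off and check the final position from above.

```bash
python3 -m handwheel '[[[-0.02,0,-0.006,0,0,0,0],[-0.06,0,-0.02,0,0,0,0],[-0.10,0,-0.05,0,0,0,0],[-0.10,0,-0.10,0,-0.1,0,0],[-0.06,0,-0.15,0,-0.25,0,0],[-0.04,0,-0.17,0,-0.3,0,0],[-0.04,0,-0.17,0,-0.3,0,0],[-0.04,0,-0.17,0,-0.3,0,0]]]'
python3 - <<'E'
from h import *
o=manip.get_obs(); im=manip.camera("wrist"); print(o["position"],o["ee_rot"],o["joint_velocities"]); cv2.imwrite("pics/w10.png",im); np.save("w10.npy",np.r_[o["position"],o["ee_rot"]])
im=manip.camera("scene"); cv2.imwrite("pics/s10.png",cv2.resize(im[90:260,140:340],None,fx=3.5,fy=3.5,interpolation=cv2.INTER_CUBIC))
im=manip.camera("side"); cv2.imwrite("pics/d10.png",cv2.resize(im[140:240,190:320],None,fx=5,fy=5,interpolation=cv2.INTER_CUBIC))
E
```

```text
clock: 27.78
position: [0.5408, 0.0417, 0.178]
ee_rot: [1.0, 0.031, 0.0, -0.0]
ft_force: [-0.3, 0.5, -0.9]
grip_width: 0.002
[0.5408 0.0417 0.178 ] [ 0.9995  0.0311  0.0001 -0.0001] [ 0.0022 -0.0072  0.0005  0.0307 -0.0016  0.0017  0.0009]
```

View pics/w10.png

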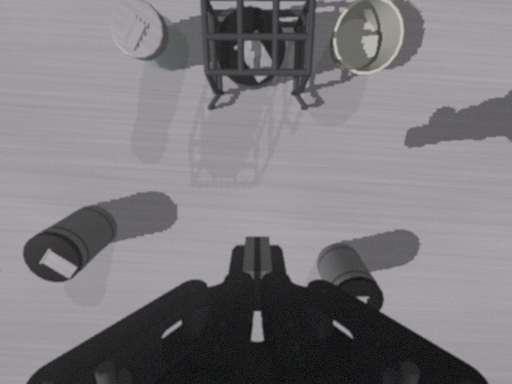

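View pics/s10.png

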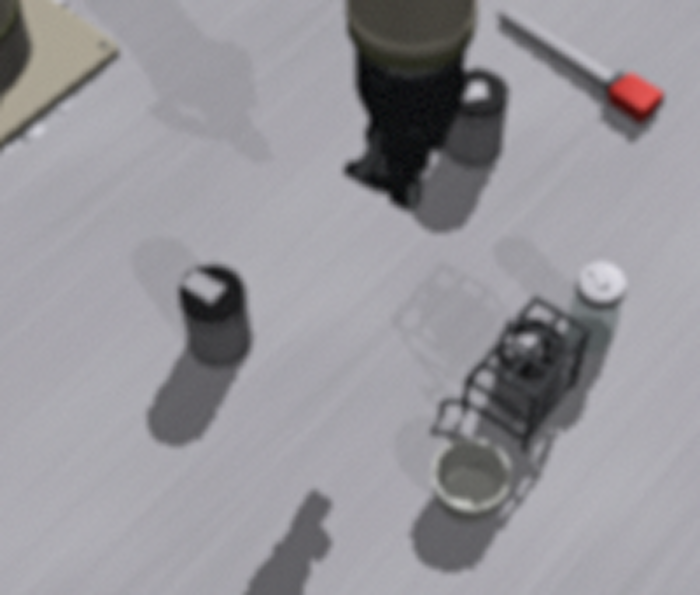

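View pics/d10.png

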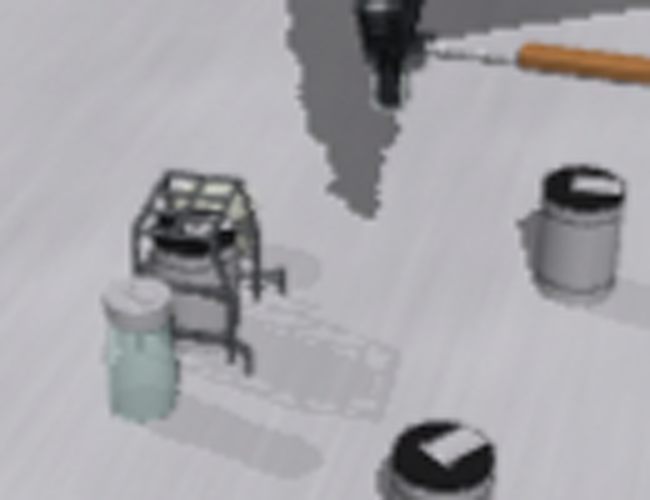

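```bash
python3 -m handwheel '[[[0.03,0,0,0,0,0,0],[0.07,0,0,0,0,0,0],[0.07,0,0,0,0,0,0],[0.07,0,0,0,0,0,0]]]'
python3 - <<'E'
from h import *
o=manip.get_obs(); im=manip.camera("wrist"); print(o["position"],o["ee_rot"]); cv2.imwrite("pics/w11.png",im); np.save("w11.npy",np.r_[o["position"],o["ee_rot"]])
cv2.imwrite("pics/w11z.png",cv2.resize(im[50:200,160:360],None,fx=3.8,fy=3.8,interpolation=cv2.INTER_CUBIC))
E
```

```text
clock: 28.42
position: [0.6101, 0.046, 0.1781]
ee_rot: [1.0, 0.031, -0.001, 0.0]
ft_force: [-1.0, -0.2, 0.7]
grip_width: -0.001
[0.6101 0.046  0.1781] [ 0.9995  0.0311 -0.0006  0.    ]
```

View pics/w11z.png

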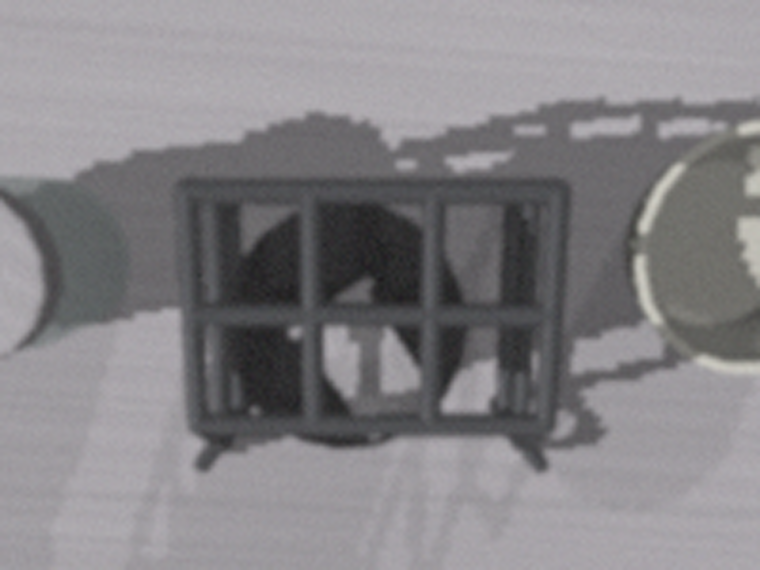

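Straight down, C's lid meets the front edge of the back wires (crop row 203 against wire edge 202). It sits about 5 mm left of the rack's centreline, within the slack. The bystanders and empties look unmoved, and the gripper is clear of everything. I'm handing in.

```bash
python3 -c "
from workcell import manip
print(manip.hand_in())"
```

```text
the job is handed in; nothing more can be done
None
```

The full canister was the rightmost one (C). It's now upright in the rack, home against the back wires, and I handed the job in at about 28.5 s of the 72 s allowed.

- **Weighing:** I lifted A, B and C in that order, each about 58 mm, and held each to feel its weight. They read about 1.75 N, 2.06 N and 4.04 N, so A and B are the empties.
- **Empties:** A and B went back where they stood, A within about 1 mm and B within about 2–3 mm by the wrist camera. A was set down rather firmly, at about 28 N on the wrist.
- **Rack:** I carried C straight to the rack's mouth and set it down. I then slid it in with shut, tilted fingers until it stopped, with the force rising to 13.5 N over about 0.6 mm. An upward force of about 9 N also showed at that stop. I couldn't fully explain it, and I can't rule out the gripper brushing a front wire.
- **Last checks:** From above, C's lid meets the front edge of the back wires to within about 1 mm. It sits about 5 mm left of the rack's centreline, inside the ±8 mm side slack, and I left it there. The shaker, cup and brush looked unmoved in the final views. The scraper was last seen only in part, with no sign it had moved. The gripper was clear of everything at hand-in.

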